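# Start the crank screw of a microscope camera riser

## Task

Start the screw in the threaded boss of the camera riser without crossing the thread: with the upright knob of its crank turn it backward (anticlockwise seen from above) until the screw drops at the start of the thread, then turn it forward (clockwise) one full turn from there. Finish while still gripping the knob with the screw at that depth, and do not let go; leave the other things on the bench where they are.

Things in the scene. Friction and masses are not known exactly. Their poses are not given: they have to be found in the camera images.
- base: Camera riser, fixed to the bench: white foot plate 210 x 110 x 10 mm with an aluminium tubular threaded boss, 60 mm across, and, 115 mm along its +x, a dark finned camera block 64 mm square; both 58 mm high above the bench. A steel screw stands in the boss and is turned by a crank that lies over it; neither can tip. Origin on the bench, exactly below the screw's vertical axis; z up.
- screw_top (a point): Centre of the flat top of the screw's steel stem (18 mm across), on the axis. The stem rises through the hub of the crank and slides in it up and down, while turning with it. Its top is 96 mm above the bench when joint lift is 0, so that 20 mm stand out of the hub; 32 mm just before the drop, 8 mm after one forward turn.
- knob: Upright black cylindrical knob of the crank, 16 mm across, 45 mm high, 50 mm from the screw's axis, free to spin on itself. Origin: centre of its underside, always 78 mm above the bench, 2 mm over the flat steel arm (26 mm wide, reaching 63 mm from the axis). It stays at this height, and can be gripped firmly (20 N) from above at any yaw and led round in a level circle.
- lift (a joint): Screw height, m, up positive. At the start it rides on the thread at +0.003 to +0.010; turning backward raises it 12 mm a turn, to +0.012, where it drops to 0, the thread's start (further back it climbs again). From the drop, forward turning lowers it 12 mm a turn: -0.012 after one (all up to 1 mm deeper). Travel ends at +0.014 and -0.019. A spring presses it down, 8 N.
- crank (a joint): Turn of crank and screw, rad, growing forward (clockwise from above), counted over several turns from an arbitrary mark. It starts at 1.7 to 3.6; the drop comes somewhere between -0.8 and +0.8 and must be noticed. Right-hand thread. Turning backward takes about 1 N at the knob, forward less; the crank stays where it is left.
- spacer: Loose aluminium ring, 54 mm across, 12 mm high, beside the riser; leave alone. Origin: centre of its underside.
- driver: Loose screwdriver, 170 mm long, lying beside the riser; leave alone. Origin: centre of its underside.
- objective: Loose steel microscope objective, 28 mm across, 44 mm high, standing beside the camera block; leave alone. Origin: centre of its underside.
- eyepiece: Loose grey eyepiece, 36 mm across, 60 mm high, to the left; leave alone. Origin: centre of its underside.
- dish: Loose glass dish, 86 mm across, 15 mm high, to the left; leave alone. Origin: centre of its underside.
- slide_box: Loose grey slide box, 85 x 60 x 32 mm, to the right; leave alone. Origin: centre of its underside.
- mouse: Computer mouse, 105 x 60 x 30 mm, on its grey pad to the right; leave alone. Origin: centre of its underside.

How it is judged:
By the outcome, as a careful person would: the job done as asked, in the order asked, and still so for the second after the job is handed in, while the arm keeps its last pose, push and grip.
It also fails if it takes over 61 s, if anything falls off the work surface, if the arm or the gripper's body presses on something with over 40 N, if the wrist force passes 120 N, or if a joint passes its speed limit or range.

## Robot

A 7-joint arm with a two-finger parallel gripper is mounted at the origin on the work surface. World frame = base frame: x ahead of the robot, y to its left, z up, the work surface at z = 0. Lengths are in m, angles in rad, forces in N, time in s.
With the tool pointing down it reaches from about 0.35 to 0.9 m from the base axis. Payload 8.1 kg.
Tool frame: the origin (TCP) lies between the finger pads; the fingertips stand 11 mm ahead of it and the grasp point (between the pads) lies 8 mm behind it; z points along the fingers, y is the line along which they close (so a half turn about z gives the same grasp; the last joint's range is limited). The gripper opens to 92 mm and grips with 3 to 60 N. Pads are 19 mm wide; open, the fingers measure 130 mm over their backs; the gripper's body (75 mm by 190 mm) begins 47 mm behind the grasp point.
Start: joints at [-1.229, 0.434, 0.025, 1.573, -0.012, 1.134, -0.075], TCP at [0.269, 0.564, 0.238] pointing down, gripper open.
Joint ranges: [-2.62, 2.62], [-0.44, 2.09], [-1.27, 1.32], [0.08, 2.57], [-1.32, 4.46], [0.12, 2], [-2.74, 2.74]. Speed limits (rad/s): [2.22, 2.22, 3.01, 3.01, 3.14, 3.14, 3.14].

## Interface

Orientations are given as a rotation vector (axis times angle).
In Python, from cell import observe, get_image, camera_params, sign_off gives the robot as it stands.
- The arm moves only by the shell command python3 -m pendant 'ROWS' [FORCE]. ROWS is JSON, one flat list of numbers, 7 for each row, row after row: the shift along the tool's x, y, z in m, then the turn, a rotation vector about the tool's x, y, z in rad, then the finger opening in m, from 0 to 0.0918. In form: [dx, dy, dz, rx, ry, rz, jaw, dx, dy, dz, rx, ry, rz, jaw, ...]. A call has 1 to 10 rows; each row shifts and turns the commanded pose from where the row before left it, along the tool's axes as they then stand; what a row does not reach is not made up. A row lasts 1/8 s, in which the tool goes at most 62.5 mm and 10.7 degrees, less where a joint would pass 70% of its speed; a pose out of reach is approached as far as the arm can. A call is refused whole if a number of a shift passes 0.0625 or a number of a turn 0.188, either way. A call with a gripper value outside its range is refused whole. The fingers move at their own pace and stop on an object; FORCE is the grip in N (left out, the last holds). Time passes only in rows, so rows that do not move let the fingers close. It gives the time, the measured TCP pose, the force, the opening and the grip force at its end, in the units of the state.
- observe(): the state, without advancing time (a new reading comes with each control period).
- get_image(name): name is "scene" or "top"; returns the picture (400x640x3 uint8, red, green, blue); there is no depth.
- camera_params(name): a dict with "intrinsics" (3x3 intrinsics, pixels), "eye" and "rotation" of the camera in the world. Camera axes: x right, y down, z forward; pixel columns grow to the right and rows downward; lengths in m; the calibration is good to about 2 mm. A picture is of the moment at which its call begins. camera_params takes no time and is no camera call.
- sign_off(): hands the job in; it is judged then, once.
The state is a dict: "clock": time; "joints": joint angles; "dq": joint speeds; "joint_efforts": joint torques, N m; "position": TCP position; "ee_rot": TCP orientation; "force": force on the tool from outside, world axes, zero at the start; "ft_torque": the same for the moment, N m; "width": opening from 0.0 (shut) to 1.0 (fully open); "gripper_force": force on a finger pad.
Only numpy, scipy, OpenCV 4.12 (cv2) and the standard library are available. Lean on these libraries where they do the work, as an engineer would, in place of code of your own. Each camera call takes 0.05 s, during which the arm holds its last target. There are 200 camera calls.

## Working session

There is one attempt and no reset: what is moved stays moved. The work goes in short steps, Python scripts to look and compute and a shell command to move; the robot and the scene stay as the last step left them, time stands still between calls to the robot, and variables do not carry over. Pictures are saved under pics/ and viewed, at most 10 in all, crops included, and the job is handed in when it is done.

```bash
ls; mkdir -p pics; python3 - <<'E'
from cell import *
import cv2
s=observe();print({k:(v if not hasattr(v,'round') else v) for k,v in s.items()})
for n in("scene","top"):
    im=get_image(n);cv2.imwrite(f"pics/{n}0.png",im[:,:,::-1]);print(n,camera_params(n))
E
```

```text
pics
{'clock': 0.0, 'joints': array([-1.22861472,  0.43522807,  0.02498001,  1.57410196, -0.01161595,
        1.133981  , -0.07509219]), 'dq': array([ 7.97609486e-05, -6.59424070e-04,  2.53346589e-04,  5.71708636e-04,
        1.69495345e-03, -2.46642197e-03,  9.37879194e-04]), 'joint_efforts': array([-1.94479935e-05, -6.67868185e+01,  9.84841548e-01, -3.14463580e+01,
       -6.05696090e-02,  4.30473906e-02,  1.65662068e-04]), 'position': array([0.26875041, 0.56372242, 0.23693999]), 'ee_rot': array([-6.92983534e-01, -3.06398532e+00,  2.44721658e-03]), 'force': array([ 0.09366379,  0.34030806, -0.23717519]), 'ft_torque': array([-0.03361379,  0.02060476,  0.02174792]), 'gripper_force': 0.0, 'width': 1.0022012144515315}
scene {'intrinsics': array([[371.44156242,   0.        , 322.1953941 ],
       [  0.        , 371.44156242, 199.52704202],
       [  0.        ,   0.        ,   1.        ]]), 'eye': array([0.84232695, 0.51225947, 1.00062833]), 'rotation': array([-0.70742484, -2.78916376,  0.8683464 ])}
top {'intrinsics': array([[382.2675013 ,   0.        , 316.45514652],
       [  0.        , 382.2675013 , 203.91915163],
       [  0.        ,   0.        ,   1.        ]]), 'eye': array([ 0.35857463, -0.0177904 ,  1.09632912]), 'rotation': array([-2.13567534,  2.13262594, -0.16769038])}
```

View pics/scene0.png

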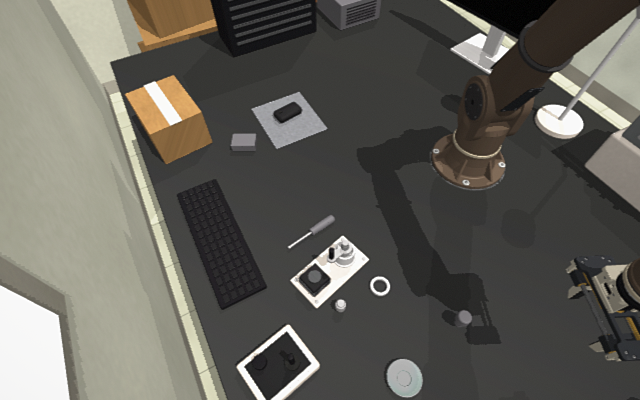

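View pics/top0.png

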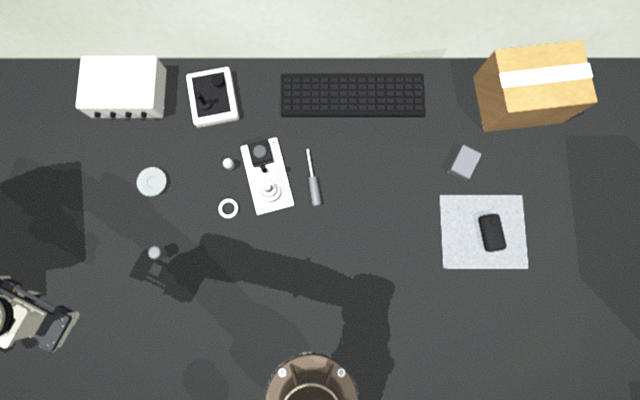

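Top view: riser around (267,175), boss near (269,190), knob near (264,168), spacer (228,208), driver (313,180), objective (228,163). Scene view: riser around (330,270), knob near (332,254), stem near (345,243). I'll enlarge both.

```bash
cat > h.py <<'E'
from cell import *
import numpy as np, cv2
from scipy.spatial.transform import Rotation as R
def cam(n):
    p=camera_params(n);return np.array(p['intrinsics']),np.array(p['eye']),R.from_rotvec(p['rotation']).as_matrix()
def proj(n,X):
    K,e,M=cam(n);c=(np.atleast_2d(X)-e)@M;u=c@K.T;return u[:,:2]/u[:,2:]
def ray(n,uv,z):
    K,e,M=cam(n);d=M@np.linalg.inv(K)@np.array([*uv,1]);return e+d*(z-e[2])/d[2]
E
python3 - <<'E'
from h import *
print(proj("top",[0,0,0]),proj("scene",[0,0,0]))
print(ray("top",(269,189),.096),ray("scene",(345,241),.096),ray("top",(264,168),.123),ray("scene",(332,249),.123))
t=cv2.imread("pics/top0.png")[130:220,215:325];s=cv2.imread("pics/scene0.png")[225:310,280:400]
f=lambda a:cv2.resize(a,(800,int(a.shape[0]*800/a.shape[1])),interpolation=cv2.INTER_CUBIC)
cv2.imwrite("pics/tc.png",cv2.resize(t,None,fx=6,fy=6,interpolation=cv2.INTER_CUBIC));cv2.imwrite("pics/sc.png",cv2.resize(s,None,fx=6,fy=6,interpolation=cv2.INTER_CUBIC))
E
```

```text
[[311.81363755 402.20342521]] [[467.23918871 160.17759692]]
[0.56276656 0.11483578 0.096     ] [0.56634557 0.11314555 0.096     ] [0.61341305 0.12561237 0.123     ] [0.61645724 0.12917372 0.123     ]
```

View pics/tc.png

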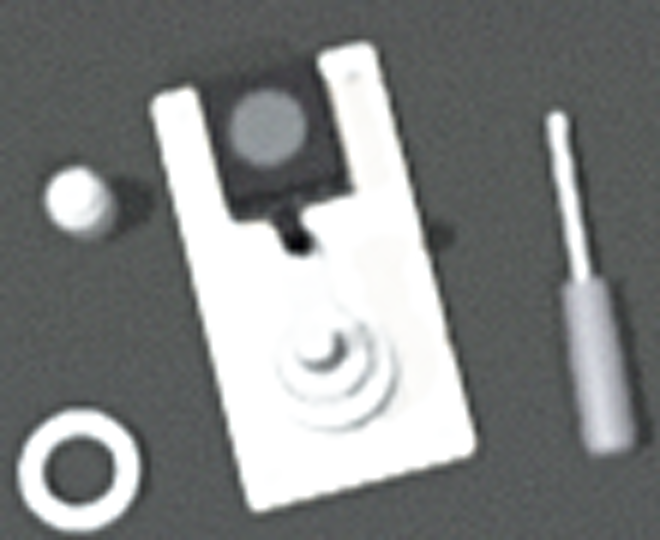

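View pics/sc.png

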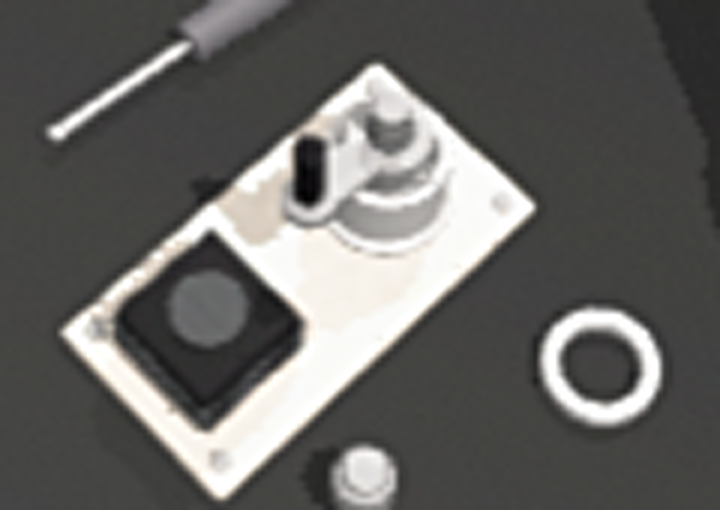

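Crops: stem top at about (318,341) top-crop and (390,103) scene-crop. Knob top is about (286,214) top-crop and (311,143) scene-crop; its foot is about (299,243) and (308,200). I'll triangulate these and check them against the plate.

```bash
python3 - <<'E'
from h import *
def P(n): K,e,M=cam(n);return K@np.hstack([M.T,(-M.T@e)[:,None]])
def tri(a,b):
    X=cv2.triangulatePoints(P("top"),P("scene"),np.array(a,float),np.array(b,float))[:,0];return X[:3]/X[3]
T=lambda x,y:(x/6+215-.4,y/6+130-.4)
S=lambda x,y:(x/6+280-.4,y/6+225-.4)
for n,a,b,z in[("stem",(318,341),(390,103),.102),("knobtop",(286,214),(311,143),.123),("knobfoot",(299,243),(308,200),.078),("block",(268,127),(208,308),.058),("ring",(80,470),(601,366),.006),]:
    print(n,tri(T(*a),S(*b)).round(4),ray("top",T(*a),z).round(4),ray("scene",S(*b),z).round(4))
# plate from white mask, top view; corners by eye
im=cv2.imread("pics/top0.png")
c=np.array([ray("top",T(*p),.01) for p in[(150,98),(372,42),(478,450),(255,512)]]);print(c.round(4),np.linalg.norm(c-np.roll(c,1,0),axis=1).round(3))
ax=((c[0]+c[1])-(c[2]+c[3]))/2;ax/=np.linalg.norm(ax);print("axis",ax,np.degrees(np.arctan2(ax[1],ax[0])))
c=np.array([ray("scene",S(*p),.01) for p in[(222,500),(62,332),(377,63),(537,207)]]);print(c.round(4),np.linalg.norm(c-np.roll(c,1,0),axis=1).round(3))
ax=((c[0]+c[1])-(c[2]+c[3]))/2;ax/=np.linalg.norm(ax);print("axis",ax,np.degrees(np.arctan2(ax[1],ax[0])))
# boss rim circle at z=.058
for r in (.03,):pass
s=observe();print(R.from_rotvec(s['ee_rot']).as_matrix().round(3))
E
```

```text
stem [0.5694 0.1175 0.101 ] [0.5685 0.1179 0.102 ] [0.5703 0.1173 0.102 ]
knobtop [0.6188 0.1296 0.1294] [0.6208 0.1303 0.123 ] [0.617 0.127 0.123]
knobfoot [0.6199 0.1311 0.076 ] [0.6193 0.1309 0.078 ] [0.6206 0.1317 0.078 ]
block [0.6807 0.1492 0.0588] [0.6804 0.1497 0.058 ] [0.6811 0.1484 0.058 ]
ring [0.5252 0.2429 0.0099] [0.5253 0.2443 0.006 ] [0.5244 0.2414 0.006 ]
[[0.7101 0.2161 0.01  ]
 [0.7389 0.1072 0.01  ]
 [0.5346 0.0524 0.01  ]
 [0.5044 0.1587 0.01  ]] [0.214 0.113 0.212 0.111]
axis [0.96461054 0.2636788  0.        ] 15.288461806928764
[[0.7098 0.2141 0.01  ]
 [0.7387 0.1078 0.01  ]
 [0.5368 0.0541 0.01  ]
 [0.5085 0.16   0.01  ]] [0.208 0.11  0.209 0.11 ]
axis [0.96603284 0.25841935 0.        ] 14.976292739481693
[[-0.903  0.43  -0.   ]
 [ 0.43   0.903 -0.001]
 [-0.    -0.001 -1.   ]]
```

Stem axis is about (0.5695, 0.118), knob about (0.619, 0.130), 51 mm from the axis. The plate measures 210x110 and the stem top is at z = 0.101, so lift is about +5 mm; both match. I'll move over the knob, then turn the yaw so the hand won't hide the stem from the scene camera near the drop.

```bash
r='-0.0503,-0.0241,0,0,0,0,0.05'; python3 -m pendant '[-0.0503,-0.0241,0,0,0,0,0.05,-0.0503,-0.0241,0,0,0,0,0.05,-0.0503,-0.0241,0,0,0,0,0.05,-0.0503,-0.0241,0,0,0,0,0.05,-0.0503,-0.0241,0,0,0,0,0.05,-0.0503,-0.0241,0,0,0,0,0.05,-0.0503,-0.0241,0,0,0,0,0.05,-0.0503,-0.0241,0,0,0,0,0.05,-0.0503,-0.0241,0,0,0,0,0.05,-0.0503,-0.0241,0,0,0,0,0.05]' 20
python3 -m pendant '[0,0,0.005,0,0,0.186,0.05,0,0,0.005,0,0,0.186,0.05,0,0,0.005,0,0,0.186,0.05,0,0,0.005,0,0,0.186,0.05,0,0,0.005,0,0,0.186,0.05,0,0,0.005,0,0,0.186,0.05,0,0,0.005,0,0,0.186,0.05,0,0,0.005,0,0,0.186,0.05,0,0,0.005,0,0,0.186,0.05,0,0,0.005,0,0,0.186,0.05]'
python3 - <<'E'
from h import *
s=observe();M=R.from_rotvec(s['ee_rot']).as_matrix();print(s['clock'],s['joints'].round(2),s['position'],M.round(3))
d=np.array([.619,.1303,.095])-s['position'];print("tool shift",(M.T@d).round(4))
E
```

```text
clock: 1.35
position: [0.62, 0.1287, 0.2374]
ee_rot: [-0.693, -3.064, 0.0]
force: [0.2, 0.7, -0.2]
width: 0.541
gripper_force: 0.0
clock: 2.6
position: [0.619, 0.1303, 0.1872]
ee_rot: [-2.874, -1.268, 0.001]
force: [0.7, -0.5, -0.5]
width: 0.542
gripper_force: 0.0
2.6 [-0.71  0.54  0.64  1.65 -0.36  1.06 -0.7 ] [0.61895216 0.13027473 0.1872025 ] [[ 0.674  0.738 -0.001]
 [ 0.738 -0.674 -0.   ]
 [-0.001 -0.    -1.   ]]
tool shift [0.0001 0.0001 0.0922]
```

```bash
python3 -m pendant '[0,0,0.03,0,0,0,0.05,0,0,0.03,0,0,0,0.05,0,0,0.02,0,0,0,0.05,0,0,0.011,0,0,0,0.05,0,0,0,0,0,0,0.05]'
python3 - <<'E'
from h import *
for n in("scene","top"):
    im=get_image(n);cv2.imwrite(f"pics/{n}1.png",im[:,:,::-1])
t=cv2.imread("pics/top1.png")[120:210,215:325];s=cv2.imread("pics/scene1.png")[215:305,280:390]
cv2.imwrite("pics/c1.png",cv2.resize(np.hstack([t,s]),(800,327),interpolation=cv2.INTER_CUBIC))
E
```

```text
clock: 3.22
position: [0.6191, 0.1301, 0.0964]
ee_rot: [-2.871, -1.276, 0.001]
force: [0.2, 0.1, -0.3]
width: 0.548
gripper_force: 0.0
```

View pics/c1.png

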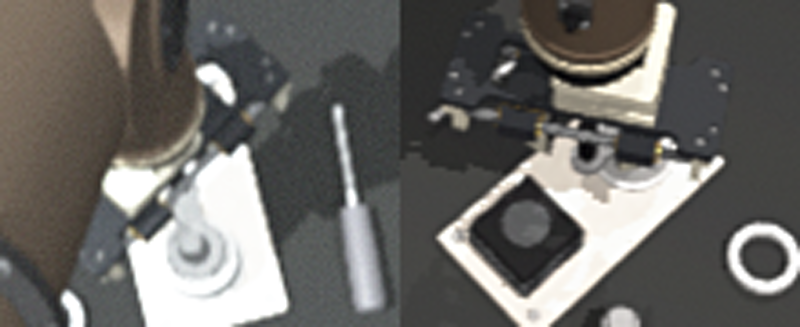

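Hand is at the knob with the fingers either side of it (knob at about (587,150) in the right half); the stem is visible in the top view. No contact so far. I'll close the gripper.

```bash
python3 -m pendant '[0,0,0,0,0,0,0,0,0,0,0,0,0,0,0,0,0,0,0,0,0,0,0,0,0,0,0,0,0,0,0,0,0,0,0,0,0,0,0,0,0,0]' 20
```

```text
clock: 4.08
position: [0.6193, 0.1303, 0.0968]
ee_rot: [-2.87, -1.276, -0.0]
force: [-2.2, -0.0, 2.5]
width: 0.169
gripper_force: 20.0
```

```bash
cat >> h.py <<'E'
def rows(C,step,n,r=.05,cmd=None):
    """tool-frame xy shifts leading the knob round C by step rad per row"""
    s=observe();M=R.from_rotvec(s['ee_rot']).as_matrix();p=np.array(s['position'] if cmd is None else cmd,float)[:2]
    th=np.arctan2(*(p-C)[::-1]);print("t",s['clock'],"pos",s['position'].round(4),"th",round(th,3),"r",np.linalg.norm(p-C).round(4),"f",s['force'].round(1))
    a=th+step*np.arange(1,n+1);Q=C+r*np.c_[np.cos(a),np.sin(a)]
    L=((Q-p)@M[:2,:2]);L=np.diff(np.vstack([[0,0],np.round(L,4)]),axis=0)
    print(",".join(f"{x:.4f},{y:.4f},0,0,0,0,0" for x,y in L))
E
python3 -c "
from h import *
rows(np.array([.5695,.1182]),.1,10)"
```

```text
t 4.075 pos [0.6193 0.1303 0.0968] th 0.238 r 0.0512 f [-2.2 -0.   2.5]
0.0016,-0.0049,0,0,0,0,0,0.0022,-0.0045,0,0,0,0,0,0.0017,-0.0047,0,0,0,0,0,0.0012,-0.0049,0,0,0,0,0,0.0008,-0.0049,0,0,0,0,0,0.0002,-0.0050,0,0,0,0,0,-0.0002,-0.0050,0,0,0,0,0,-0.0008,-0.0049,0,0,0,0,0,-0.0012,-0.0049,0,0,0,0,0,-0.0017,-0.0047,0,0,0,0,0
```

```bash
python3 -m pendant '[0.0016,-0.0049,0,0,0,0,0,0.0022,-0.0045,0,0,0,0,0,0.0017,-0.0047,0,0,0,0,0,0.0012,-0.0049,0,0,0,0,0,0.0008,-0.0049,0,0,0,0,0,0.0002,-0.0050,0,0,0,0,0,-0.0002,-0.0050,0,0,0,0,0,-0.0008,-0.0049,0,0,0,0,0,-0.0012,-0.0049,0,0,0,0,0,-0.0017,-0.0047,0,0,0,0,0]'
python3 - <<'E'
from h import *
im=get_image("scene");cv2.imwrite("pics/s2.png",im[:,:,::-1]);im=get_image("top");cv2.imwrite("pics/t2.png",im[:,:,::-1])
rows(np.array([.5695,.1182]),.1,10)
E
```

```text
clock: 5.32
position: [0.5865, 0.1672, 0.0969]
ee_rot: [-2.869, -1.278, -0.004]
force: [3.7, 4.7, -1.0]
width: 0.17
gripper_force: 20.0
t 5.425 pos [0.5857 0.1674 0.0969] th 1.252 r 0.0518 f [0.8 7.2 0.1]
-0.0039,-0.0037,0,0,0,0,0,-0.0027,-0.0043,0,0,0,0,0,-0.0031,-0.0039,0,0,0,0,0,-0.0034,-0.0036,0,0,0,0,0,-0.0038,-0.0032,0,0,0,0,0,-0.0041,-0.0029,0,0,0,0,0,-0.0044,-0.0024,0,0,0,0,0,-0.0046,-0.0020,0,0,0,0,0,-0.0048,-0.0015,0,0,0,0,0,-0.0048,-0.0010,0,0,0,0,0
```

```bash
python3 - <<'E'
from h import *
C=np.array([.5704,.1198])
p=np.array([.5855,.1655]);print(np.arctan2(*(p-C)[::-1]))
rows(C,.1,10,cmd=p)
a=np.arctan2(*(p-C)[::-1])+1;print("end cmd",C+.05*np.array([np.cos(a),np.sin(a)]))
E
```

```text
1.2516738872410134
t 5.425 pos [0.5857 0.1674 0.0969] th 1.252 r 0.0481 f [0.8 7.2 0.1]
-0.0005,-0.0052,0,0,0,0,0,-0.0027,-0.0042,0,0,0,0,0,-0.0031,-0.0040,0,0,0,0,0,-0.0034,-0.0036,0,0,0,0,0,-0.0038,-0.0032,0,0,0,0,0,-0.0041,-0.0029,0,0,0,0,0,-0.0044,-0.0024,0,0,0,0,0,-0.0046,-0.0020,0,0,0,0,0,-0.0047,-0.0015,0,0,0,0,0,-0.0049,-0.0010,0,0,0,0,0
end cmd [0.53892624 0.15865103]
```

```bash
python3 -m pendant '[-0.0005,-0.0052,0,0,0,0,0,-0.0027,-0.0042,0,0,0,0,0,-0.0031,-0.0040,0,0,0,0,0,-0.0034,-0.0036,0,0,0,0,0,-0.0038,-0.0032,0,0,0,0,0,-0.0041,-0.0029,0,0,0,0,0,-0.0044,-0.0024,0,0,0,0,0,-0.0046,-0.0020,0,0,0,0,0,-0.0047,-0.0015,0,0,0,0,0,-0.0049,-0.0010,0,0,0,0,0]'
python3 - <<'E'
from h import *
im=get_image("scene");cv2.imwrite("pics/s3.png",im[:,:,::-1]);im2=get_image("top");cv2.imwrite("pics/t3.png",im2[:,:,::-1])
s=cv2.imread("pics/s3.png")[215:305,280:390];t=cv2.imread("pics/t3.png")[120:210,215:325]
cv2.imwrite("pics/c3.png",cv2.resize(np.hstack([t,s]),(800,327),interpolation=cv2.INTER_CUBIC))
rows(np.array([.5704,.1198]),.1,10,cmd=[.53893,.15865])
E
```

```text
clock: 6.68
position: [0.5387, 0.1587, 0.0968]
ee_rot: [-2.87, -1.276, 0.001]
force: [-0.5, 4.5, 4.3]
width: 0.167
gripper_force: 20.0
t 6.775 pos [0.5381 0.1582 0.0967] th 2.252 r 0.05 f [-3.7  3.9  6.2]
-0.0050,-0.0005,0,0,0,0,0,-0.0050,-0.0001,0,0,0,0,0,-0.0049,0.0005,0,0,0,0,0,-0.0049,0.0010,0,0,0,0,0,-0.0048,0.0014,0,0,0,0,0,-0.0046,0.0019,0,0,0,0,0,-0.0044,0.0024,0,0,0,0,0,-0.0042,0.0028,0,0,0,0,0,-0.0038,0.0032,0,0,0,0,0,-0.0035,0.0036,0,0,0,0,0
```

View pics/c3.png

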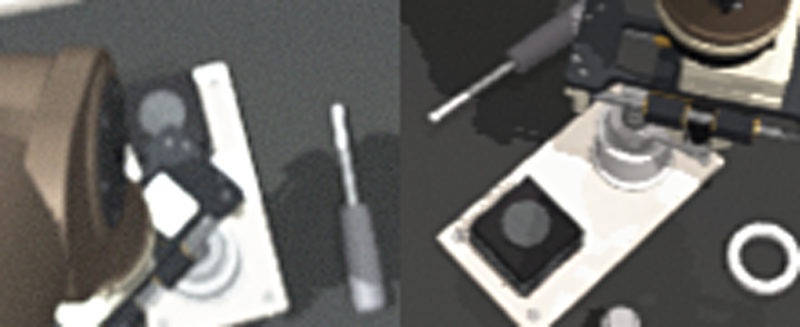

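Stem is partly hidden now, and the crank at (700,140) follows the hand. Lift at the start was about 5 mm, so the drop is expected around 3–4.4 rad back; so far it's turned back 2.0. I'll go on by 0.8.

```bash
python3 -m pendant '[-0.0050,-0.0005,0,0,0,0,0,-0.0050,-0.0001,0,0,0,0,0,-0.0049,0.0005,0,0,0,0,0,-0.0049,0.0010,0,0,0,0,0,-0.0048,0.0014,0,0,0,0,0,-0.0046,0.0019,0,0,0,0,0,-0.0044,0.0024,0,0,0,0,0,-0.0042,0.0028,0,0,0,0,0]'
python3 - <<'E'
from h import *
from scipy.optimize import least_squares
im=get_image("scene");cv2.imwrite("pics/s4.png",im[:,:,::-1])
s=cv2.imread("pics/s4.png")[215:305,280:390]
cv2.imwrite("pics/c4.png",cv2.resize(s,(733,600),interpolation=cv2.INTER_CUBIC))
P=np.array([(.6193,.1303),(.5857,.1674),(.5381,.1582),observe()['position'][:2]])
print(least_squares(lambda c:np.linalg.norm(P-c,axis=1)-.05,[.57,.12]).x, least_squares(lambda c:np.linalg.norm(P-c[:2],axis=1)-c[2],[.57,.12,.05]).x)
C=np.array([.5704,.1198]);a=2.2517+.8;p=C+.05*np.array([np.cos(a),np.sin(a)]);print(p)
rows(C,.1,10,cmd=p)
E
```

```text
clock: 7.78
position: [0.5203, 0.1227, 0.0967]
ee_rot: [2.871, 1.275, -0.002]
force: [-0.3, -0.1, 4.8]
width: 0.169
gripper_force: 20.0
[0.57030937 0.11989089] [0.57031864 0.1197976  0.05007315]
[0.52060188 0.12428858]
t 7.825 pos [0.5203 0.1219 0.0967] th 3.052 r 0.05 f [-1.4 -1.   4.5]
-0.0038,0.0032,0,0,0,0,0,-0.0035,0.0036,0,0,0,0,0,-0.0032,0.0039,0,0,0,0,0,-0.0027,0.0042,0,0,0,0,0,-0.0023,0.0044,0,0,0,0,0,-0.0018,0.0047,0,0,0,0,0,-0.0013,0.0048,0,0,0,0,0,-0.0009,0.0049,0,0,0,0,0,-0.0004,0.0050,0,0,0,0,0,0.0001,0.0050,0,0,0,0,0
```

View pics/c4.png

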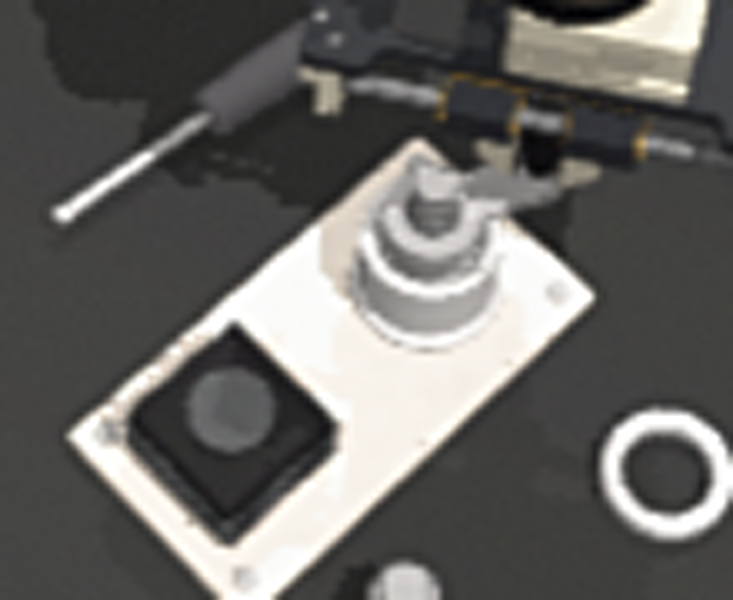

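Stem top bright at about (437,178) in the crop, i.e. (345.1,241.3) in the picture. That's roughly 0.5–1 px higher than at the start, so no drop yet. From here I'll go in small steps and probe the stem's column profile each time.

```bash
cat > probe.py <<'E'
from h import *
import sys,os
s0=observe();im=np.mean([get_image("scene") for _ in range(2)],0)
np.save(f"pics/p{s0['clock']:.2f}.npy",im)
g=im[236:254,343:348].mean((1,2));print("  col",g.round().astype(int),"F",s0['force'].round(1),"pos",s0['position'][:2].round(4),"th",np.arctan2(s0['position'][1]-.1198,s0['position'][0]-.5703).round(3))
E
python3 -c "
import cv2
for n in ('scene0','s4'):
    print(n,cv2.imread('pics/%s.png'%n)[236:254,343:348].mean((1,2)).round().astype(int))"
python3 probe.py
python3 -m pendant '[-0.0038,0.0032,0,0,0,0,0]' >/dev/null; python3 probe.py
python3 -m pendant '[-0.0035,0.0036,0,0,0,0,0]' >/dev/null; python3 probe.py
python3 -m pendant '[-0.0032,0.0039,0,0,0,0,0]' >/dev/null; python3 probe.py
```

```text
scene0 [113 155 193 225 227 222 224 225 213 139 111 116 107 108 159 211 212 171]
s4 [ 79 117 141 144 168 199 199 196 179 111 117 103 112 106 156 207 209 171]
  col [ 78 116 142 169 173 194 197 198 194 153 109 115  98 104 157 208 209 170] F [-1.4 -1.   4.5] pos [0.5203 0.1219] th 3.101
  col [ 78 116 141 172 197 193 196 197 196 190 135 108 108  92 156 208 209 171] F [-1.   1.8  5.4] pos [0.5203 0.1189] th -3.124
  col [ 78 116 141 171 193 200 197 197 196 191 137 109 109  93 156 208 210 176] F [-1.3  1.6  6.6] pos [0.5206 0.1139] th -3.024
  col [ 78 115 141 171 187 198 197 197 196 191 135 110 112  92 156 208 209 171] F [-2.1  1.6  5. ] pos [0.5215 0.1091] th -2.926
```

```bash
ls pics/*.npy; python3 - <<'E'
from h import *
import glob
c=[.5695,.1178];print(proj("scene",[[*c,.108],[*c,.0965],[*c,.096]]))
a=cv2.imread("pics/s4.png").astype(float);b=np.load(sorted(glob.glob("pics/p*.npy"))[-1])[:,:,::-1]
cv2.imwrite("pics/c5.png",cv2.resize(np.hstack([a[228:262,325:365],b[228:262,325:365]]),(800,340),interpolation=cv2.INTER_CUBIC))
E
```

```text
pics/p7.83.npy
pics/p8.05.npy
pics/p8.28.npy
pics/p8.50.npy
[[345.04244162 240.73618823]
 [344.86935294 242.73204895]
 [344.8619007  242.81797965]][ WARN:0@0.040] global loadsave.cpp:1063 imwrite_ Unsupported depth image for selected encoder is fallbacked to CV_8U.
```

View pics/c5.png

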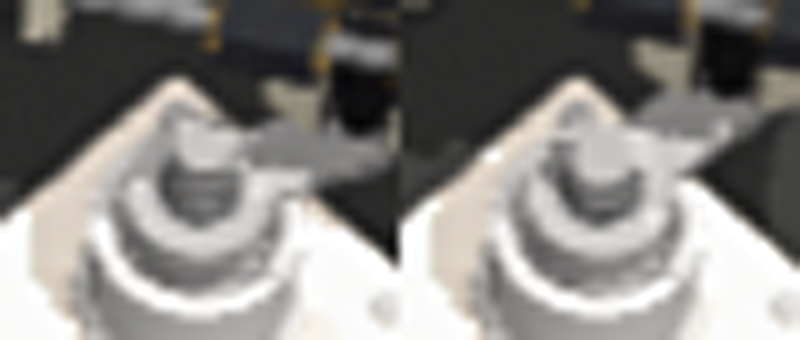

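The drop is confirmed: the stem top sank about 1.8 px (≈ 12 mm) between the two pictures. It happened with the knob at about th = 3.095, and I'm now 0.26 rad past it. Next, forward to th = 3.095 - 2π.

```bash
python3 - <<'E'
from h import *
C=np.array([.5703,.1198]);a=3.352
rows(C,-.1486,40,cmd=C+.05*np.array([np.cos(a),np.sin(a)]))
E
```

```text
t 8.6 pos [0.5217 0.1082 0.0967] th -2.931 r 0.05 f [-1.5 -1.3  6. ]
0.0048,-0.0057,0,0,0,0,0,0.0055,-0.0049,0,0,0,0,0,0.0063,-0.0040,0,0,0,0,0,0.0067,-0.0031,0,0,0,0,0,0.0072,-0.0020,0,0,0,0,0,0.0073,-0.0010,0,0,0,0,0,0.0075,0.0002,0,0,0,0,0,0.0073,0.0012,0,0,0,0,0,0.0070,0.0023,0,0,0,0,0,0.0067,0.0034,0,0,0,0,0,0.0060,0.0043,0,0,0,0,0,0.0054,0.0051,0,0,0,0,0,0.0045,0.0059,0,0,0,0,0,0.0037,0.0064,0,0,0,0,0,0.0026,0.0070,0,0,0,0,0,0.0016,0.0072,0,0,0,0,0,0.0004,0.0074,0,0,0,0,0,-0.0006,0.0074,0,0,0,0,0,-0.0017,0.0073,0,0,0,0,0,-0.0028,0.0069,0,0,0,0,0,-0.0037,0.0064,0,0,0,0,0,-0.0047,0.0057,0,0,0,0,0,-0.0054,0.0051,0,0,0,0,0,-0.0062,0.0041,0,0,0,0,0,-0.0067,0.0032,0,0,0,0,0,-0.0071,0.0022,0,0,0,0,0,-0.0073,0.0011,0,0,0,0,0,-0.0074,0.0000,0,0,0,0,0,-0.0074,-0.0011,0,0,0,0,0,-0.0071,-0.0021,0,0,0,0,0,-0.0067,-0.0032,0,0,0,0,0,-0.0061,-0.0042,0,0,0,0,0,-0.0055,-0.0050,0,0,0,0,0,-0.0047,-0.0058,0,0,0,0,0,-0.0037,-0.0064,0,0,0,0,0,-0.0028,-0.0069,0,0,0,0,0,-0.0017,-0.0072,0,0,0,0,0,-0.0007,-0.0074,0,0,0,0,0,0.0005,-0.0074,0,0,0,0,0,0.0016,-0.0072,0,0,0,0,0
```

```bash
python3 -m pendant '[0.0048,-0.0057,0,0,0,0,0,0.0055,-0.0049,0,0,0,0,0,0.0063,-0.0040,0,0,0,0,0,0.0067,-0.0031,0,0,0,0,0,0.0072,-0.0020,0,0,0,0,0,0.0073,-0.0010,0,0,0,0,0,0.0075,0.0002,0,0,0,0,0,0.0073,0.0012,0,0,0,0,0,0.0070,0.0023,0,0,0,0,0,0.0067,0.0034,0,0,0,0,0]' | head -4
python3 -m pendant '[0.0060,0.0043,0,0,0,0,0,0.0054,0.0051,0,0,0,0,0,0.0045,0.0059,0,0,0,0,0,0.0037,0.0064,0,0,0,0,0,0.0026,0.0070,0,0,0,0,0,0.0016,0.0072,0,0,0,0,0,0.0004,0.0074,0,0,0,0,0,-0.0006,0.0074,0,0,0,0,0,-0.0017,0.0073,0,0,0,0,0,-0.0028,0.0069,0,0,0,0,0]'
python3 -c "
from h import *
rows(np.array([.5703,.1198]),-.1486,1)"
```

```text
clock: 9.85
position: [0.5562, 0.1681, 0.0967]
ee_rot: [2.87, 1.277, -0.0]
force: [-1.7, 0.0, 5.5]
clock: 11.1
position: [0.6169, 0.1385, 0.0967]
ee_rot: [-2.87, -1.276, 0.001]
force: [-3.2, -0.1, 7.5]
width: 0.173
gripper_force: 20.0
t 11.1 pos [0.6169 0.1385 0.0967] th 0.381 r 0.0502 f [-3.2 -0.1  7.5]
-0.0039,0.0063,0,0,0,0,0
```

Tracking well, so I'll go on with the next 20 rows and then check.

```bash
python3 -m pendant '[-0.0037,0.0064,0,0,0,0,0,-0.0047,0.0057,0,0,0,0,0,-0.0054,0.0051,0,0,0,0,0,-0.0062,0.0041,0,0,0,0,0,-0.0067,0.0032,0,0,0,0,0,-0.0071,0.0022,0,0,0,0,0,-0.0073,0.0011,0,0,0,0,0,-0.0074,0.0000,0,0,0,0,0,-0.0074,-0.0011,0,0,0,0,0,-0.0071,-0.0021,0,0,0,0,0]' | head -4
python3 -m pendant '[-0.0067,-0.0032,0,0,0,0,0,-0.0061,-0.0042,0,0,0,0,0,-0.0055,-0.0050,0,0,0,0,0,-0.0047,-0.0058,0,0,0,0,0,-0.0037,-0.0064,0,0,0,0,0,-0.0028,-0.0069,0,0,0,0,0,-0.0017,-0.0072,0,0,0,0,0,-0.0007,-0.0074,0,0,0,0,0,0.0005,-0.0074,0,0,0,0,0,0.0016,-0.0072,0,0,0,0,0,0,0,0,0,0,0,0]' | head -4
python3 -m pendant '[0,0,0,0,0,0,0]'
python3 probe.py
python3 -c "
from h import *
rows(np.array([.5703,.1198]),-.1,6,cmd=np.array([.5703,.1198])+.05*np.array([np.cos(3.352-5.944),np.sin(3.352-5.944)]))"
```

```text
clock: 12.35
position: [0.593, 0.0754, 0.0968]
ee_rot: [-2.87, -1.277, -0.0]
force: [-1.1, 4.0, 5.9]
clock: 12.48
position: [0.5923, 0.0751, 0.0968]
ee_rot: [-2.87, -1.276, 0.001]
force: [-1.4, 3.2, 6.7]
width: 0.167
gripper_force: 20.0
  col [110 155 194 229 205 167 161 160 156 163 183 181 108 105 165 219 215 175] F [-1.4  3.2  6.7] pos [0.5923 0.0751] th -1.114
t 12.575 pos [0.5925 0.0752 0.0968] th -2.592 r 0.05 f [-2.1  2.3  6.3]
0.0017,-0.0047,0,0,0,0,0,0.0021,-0.0045,0,0,0,0,0,0.0025,-0.0043,0,0,0,0,0,0.0030,-0.0041,0,0,0,0,0,0.0034,-0.0037,0,0,0,0,0,0.0037,-0.0033,0,0,0,0,0invalid input
```

The second batch had 11 rows and was refused whole, so I'll send it again with 10.

```bash
python3 -m pendant '[-0.0067,-0.0032,0,0,0,0,0,-0.0061,-0.0042,0,0,0,0,0,-0.0055,-0.0050,0,0,0,0,0,-0.0047,-0.0058,0,0,0,0,0,-0.0037,-0.0064,0,0,0,0,0,-0.0028,-0.0069,0,0,0,0,0,-0.0017,-0.0072,0,0,0,0,0,-0.0007,-0.0074,0,0,0,0,0,0.0005,-0.0074,0,0,0,0,0,0.0016,-0.0072,0,0,0,0,0]' | head -4
python3 -m pendant '[0,0,0,0,0,0,0]' | head -1
python3 probe.py
python3 -c "
from h import *
rows(np.array([.5703,.1198]),-.1,6,cmd=np.array([.5703,.1198])+.05*np.array([np.cos(3.352-5.944),np.sin(3.352-5.944)]))"
```

```text
clock: 13.82
position: [0.5278, 0.0936, 0.0968]
ee_rot: [2.871, 1.276, -0.001]
force: [1.3, 0.3, 4.1]
clock: 13.95
  col [ 95 144 187 185 193 214 214 187 208 206 195 187 118  91 155 208 210 176] F [-0.3  0.5  5.9] pos [0.5273 0.0944] th -2.608
t 14.05 pos [0.5275 0.0942 0.0967] th -2.592 r 0.05 f [-0.9  0.2  5.7]
0.0017,-0.0047,0,0,0,0,0,0.0021,-0.0045,0,0,0,0,0,0.0025,-0.0043,0,0,0,0,0,0.0030,-0.0041,0,0,0,0,0,0.0034,-0.0036,0,0,0,0,0,0.0037,-0.0034,0,0,0,0,0
```

```bash
python3 -m pendant '[0.0017,-0.0047,0,0,0,0,0,0.0021,-0.0045,0,0,0,0,0,0.0025,-0.0043,0,0,0,0,0,0.0030,-0.0041,0,0,0,0,0,0.0034,-0.0036,0,0,0,0,0,0.0033,-0.0030,0,0,0,0,0,0,0,0,0,0,0,0,0,0,0,0,0,0,0]'
python3 probe.py
python3 - <<'E'
from h import *
im=get_image("scene")[:,:,::-1];cv2.imwrite("pics/c6.png",cv2.resize(im[215:305,280:390],(733,600),interpolation=cv2.INTER_CUBIC))
E
```

```text
clock: 15.05
position: [0.5203, 0.1224, 0.0967]
ee_rot: [-2.87, -1.277, 0.001]
force: [-1.0, 0.4, 6.0]
width: 0.171
gripper_force: 20.0
  col [ 78 116 142 171 183 209 219 191 193 194 194 191 137  93 154 208 209 169] F [-1.   0.4  6. ] pos [0.5203 0.1224] th 3.09
```

View pics/c6.png

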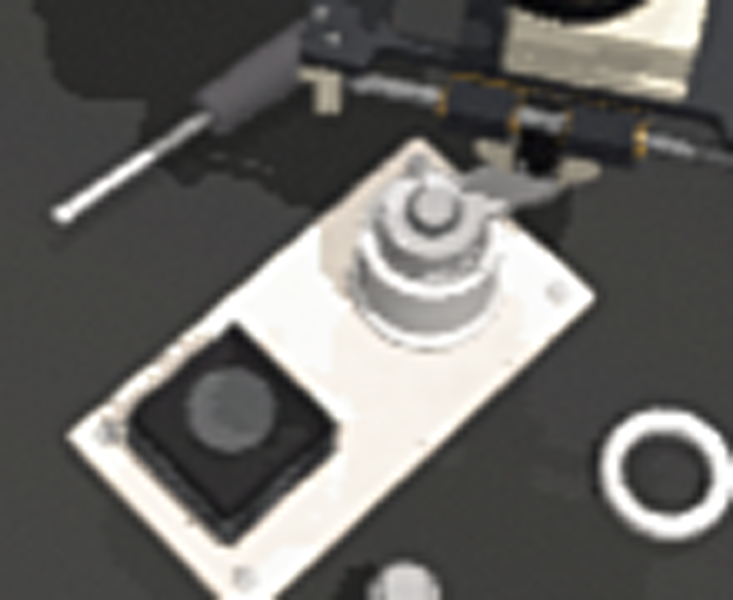

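The stem is now a short stub over the hub, top at about (433,208) in the crop. That's about 2 px (≈ 12 mm) below where it stood after the drop, and the knob is still gripped at 20 N at the drop angle. Handing in.

```bash
python3 -c "
from cell import *
print(sign_off())"
```

```text
the job is handed in; nothing more can be done
None
```

I turned the screw back until it dropped at the thread start, overshot by about 0.26 rad, then turned it forward to one full turn past the drop, about 12 mm deeper by the camera. I handed the job in at about 15 s with the knob still gripped at 20 N; no verdict came back.

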